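# Fish the dropped nut out from under the bench shelf

## Task

The big hexagon nut of the vice's mounting bolt has rolled under the low slatted shelf: take the flat scraper by its handle, reach its blade in under the shelf beyond the nut and sweep the nut out onto the open bench in front. Then lay the scraper down flat on the bench, clear of the shelf, and put the nut in the round steel parts dish. Do not knock the shelf, and leave the dish and the other things standing or lying around where they are.

Things in the scene. Friction and masses are not known exactly. Their poses are not given: they have to be found in the camera images.
- shelf: Low grey steel bench shelf, fixed: 440 long (y), 140 deep (x), top at 60 made of 13 bars 6 wide, 35 apart, running front to back; 50 clear below; front and back open. 10 x 10 legs at the corners (y 210..220 and -220..-210). Origin: at bench level under the middle of the front edge (nearer the robot); x points in under the shelf, y to the left.
- scraper: Flat scraper, 300 long, 150 g, lying on the bench at the right. Wooden handle 26 wide, 4 to 28 above the bench; short cranked neck; flat steel blade 28 wide, 4 thick, lying on the bench. Origin: under the handle's middle, level with the blade's underside; x points to the tip, z up. Handle x -50..50, ferrule to 61, blade 82..250. Mass centre at about x 110: the tip may droop when lifted.
- scraper_tip (a point): Middle of the blade's end edge, 250 ahead of the scraper's origin, 2 above the blade's underside.
- nut: The dropped steel hexagon nut, flat on the bench under the shelf: 24 across flats, 27.7 across corners, 13 high, about 33 g. It starts 30 to 70 behind the shelf's front edge, within 100 either side of its middle. Origin: centre of its underside; z is the hole's axis; x and every 60 degrees from it are normals of the flats.
- dish: Round stainless parts dish on the left of the bench, loose, 300 g: 108 across the rim, 25 high, wall 2.5, sloping in to a floor 83 across, 6 above the bench. Two flat washers (30 across, 3 thick) are stuck to its floor. Origin: centre of its underside.
- offcut: Small brass offcut 36 x 14 x 10 high, also lying under the shelf near its right back leg. It is scrap: it may be moved.
- station: Grey soldering station standing on the shelf's left part: box 85 x 80 x 75 high. Bystander: leave it where it is.
- flux_jar: Small jar with a steel cap, 60 across, 62 high, standing on the shelf's right part. Bystander: leave it.
- pliers: Combination pliers with red handles lying on the bench at the right front, 180 long, 15 high. Bystander: leave it.
- bench_block: Square steel bench block 65 x 65 x 22 high on the left of the bench. Bystander: leave it.
- spool: Spool of brass wire standing on end, 68 across, 46 high, on the left of the bench. Bystander: leave it.
Mind the look-alikes: they are no part of the job. Leave any blue or red look-alike of the dish alone.

How it is judged:
By the outcome, as a careful person would: the job done as asked, in the order asked, and still so for the second after the job is handed in, with the robot touching nothing.
It also fails if it takes over 72 s, if anything falls off the work surface, if the arm or the gripper's body presses on something with over 40 N, if the wrist force passes 120 N, or if a joint passes its speed limit or range.

## Robot

A 7-joint arm with a two-finger parallel gripper is mounted at the origin on the work surface. World frame = base frame: x ahead of the robot, y to its left, z up, the work surface at z = 0. Lengths are in mm, angles in rad, forces in N, time in s.
With the tool pointing down it reaches from about 400 to 900 mm from the base axis. Payload 5.6 kg.
Tool frame: the origin (TCP) lies midway between the tips of the shut fingers; the grasp point (between the pads) lies 19 mm behind it; z points along the fingers, y is the line along which they close (so a half turn about z gives the same grasp; the last joint's range is limited). The gripper opens to 92 mm and grips with 3 to 60 N. Pads are 20 mm wide; open, the fingers measure 128 mm over their backs; the gripper's body (75 mm by 189 mm) begins 69 mm behind the grasp point.
Start: joints at [1.201, 0.468, -0.012, 1.603, 0.006, 1.071, -0.056], TCP at [208.618, -615.62, 214.592] pointing down, gripper open.
Joint ranges: [-2.53, 2.53], [-0.31, 2.02], [-1.57, 1.55], [0.28, 2.44], [-1.29, 4.43], [0.15, 1.84], [-2.92, 2.92]. Speed limits (rad/s): [2.57, 2.57, 3.14, 3.14, 3.14, 3.14, 3.14].

## Interface

Orientations are given as a rotation vector (axis times angle).
In Python, from cell import robot, grip, kin, viewer gives the robot as it stands. Calls block until the motion is done:
- robot.movep(position, orientation): joint-space move of the TCP to a pose.
- robot.servo_line(position, feed=150, rotation=None): straight line of the TCP; rotation=None keeps the orientation; feed is the mean speed in mm/s.
- robot.goto_joints(angles): joint-space move.
- grip(opening, newtons=None): opening from 0.0 (shut) to 1.0 (fully open); newtons is the grip in N (None keeps the last); returns when the fingers have stopped.
- robot.hold(seconds).
- kin.ik(position, orientation): joint angles nearest the present ones, or None.
- robot.observe(): the state.
- viewer.read_camera(name): name is "scene" or "top"; returns the picture (420x560x3 uint8, red, green, blue); there is no depth.
- viewer.camera_info(name): a dict with "camera_matrix" (3x3 intrinsics, pixels), "R" (3x3) and "t" (3): a world point X has camera coordinates R X + t. Camera axes: x right, y down, z forward; pixel columns grow to the right and rows downward; lengths in mm; the calibration is good to about 2 mm. A picture is of the moment at which its call begins. camera_info takes no time and is no camera call.
A pose or a line that the arm cannot do raises robot.IKError and nothing moves.
- robot.job_done(): hands the job in; it is judged then, once.
Trained networks look in the newest picture that a camera, given by its name, has taken for a name from the list of things; names that differ only in an ending like _2 or _b are one class to them, and where a whole thing is asked for, a point or a joint stands for the part that bears it (a point fixed in the world has none). Each returns a list of dicts, best first, with "confidence" (0 to 1); they miss things now and then, are a little off and sometimes report something else, mostly with a low value. They report only what shows in the picture. A call takes as long as a camera call. They do not tell look-alikes from the thing itself.
- viewer.silhouettes(name, camera): "mask" (420x560 bool, what is visible of it).
- viewer.pinpoint(name, camera): "at" ([x, y, z] in mm, in the coordinates of the camera as it stood for that picture, good to about 4 mm: a listed point, or the origin of a listed thing).
The state is a dict: "t": time; "joints": joint angles; "joint_velocities": joint speeds; "joint_torque": joint torques, N m; "tcp_pos": TCP position; "tcp_rot": TCP orientation; "contact_force": force on the tool from outside, world axes, zero at the start; "wrist_torque": the same for the moment, N m; "grip_width": opening from 0.0 (shut) to 1.0 (fully open); "grip_force": force on a finger pad.
Only numpy, scipy, OpenCV 4.12 (cv2) and the standard library are available. Lean on these libraries where they do the work, as an engineer would, in place of code of your own. Each camera call takes 0.05 s, during which the arm holds its last target. There are 200 camera calls.

## Working session

There is one attempt and no reset: what is moved stays moved. The work goes in short steps, each a Python script; the robot and the scene stay as the last script left them, time stands still between calls to the robot, and variables do not carry over. Pictures are saved under pics/ and viewed, at most 10 in all, crops included, and the job is handed in when it is done.

```bash
ls; mkdir -p pics
cat > h.py <<'E'
import numpy as np, cv2
from cell import robot, grip, kin, viewer
from scipy.spatial.transform import Rotation as Ro
def snap(cam,fn):
    im=viewer.read_camera(cam); cv2.imwrite('pics/'+fn,np.ascontiguousarray(im[:,:,::-1])); return im
def pix2w(cam,u,v,z):
    c=viewer.camera_info(cam);K=np.array(c['camera_matrix']);R=np.array(c['R']);t=np.array(c['t'])
    d=R.T@np.linalg.inv(K)@np.array([u,v,1.]);o=-R.T@t
    return o+d*(z-o[2])/d[2]
def w2pix(cam,X):
    c=viewer.camera_info(cam);p=np.array(c['camera_matrix'])@(np.array(c['R'])@np.array(X)+np.array(c['t']));return p[:2]/p[2]
def pin(name,cam):
    c=viewer.camera_info(cam);R=np.array(c['R']);t=np.array(c['t'])
    return [(np.round(R.T@(np.array(d['at'])-t),1).tolist(),round(d['confidence'],2)) for d in viewer.pinpoint(name,cam)]
def down(yaw): # tool z down, tool y (closing) at world angle yaw
    y=np.array([np.cos(yaw),np.sin(yaw),0]);z=np.array([0,0,-1.]);x=np.cross(y,z)
    return Ro.from_matrix(np.column_stack([x,y,z])).as_rotvec()
E
python3 - <<'E'
from h import *
for c in('top','scene'):
    snap(c,c+'0.png')
    i=viewer.camera_info(c);R=np.array(i['R']);print(c,(-R.T@np.array(i['t'])).round(),R[2].round(2))
    for n in('shelf','scraper','scraper_tip','nut','dish','offcut','station','flux_jar','pliers','bench_block','spool'):print(n,pin(n,c))
print({k:np.round(v,3) for k,v in robot.observe().items()})
E
```

```text
pics
top [ 387.  -33. 1582.] [ 0.07  0.01 -1.  ]
shelf [([631.3, 18.4, 5.3], 0.92)]
scraper [([442.0, -296.6, -3.0], 0.75), ([242.1, -335.3, -1.7], 0.56)]
scraper_tip [([563.1, -513.7, 4.2], 0.76), ([481.5, 413.1, 1.1], 0.64)]
nut [([689.7, 111.4, -1.6], 0.54)]
dish [([216.0, 277.5, 1.4], 0.77), ([485.0, 412.5, -0.1], 0.7), ([649.7, 531.2, 5.7], 0.65), ([752.8, 401.7, -2.8], 0.63)]
offcut []
station []
flux_jar [([707.3, -153.0, 59.9], 0.69)]
pliers [([242.7, -332.7, -0.2], 0.7)]
bench_block [([309.1, 407.7, 0.2], 0.93)]
spool [([608.9, 387.4, 4.3], 0.76), ([479.6, 415.6, 3.3], 0.49)]
scene [1778.   80.  937.] [-0.83 -0.06 -0.55]
shelf [([632.0, 21.4, 0.4], 0.93)]
scraper [([445.0, -298.4, 1.1], 0.58), ([609.1, 383.3, 0.4], 0.27)]
scraper_tip [([560.9, -515.2, 9.1], 0.56)]
nut [([692.1, 114.4, -0.4], 0.54)]
dish [([484.2, 418.3, 1.9], 0.85), ([216.3, 273.6, 0.2], 0.85), ([749.7, 403.9, -2.2], 0.79)]
offcut [([736.4, -169.3, 2.3], 0.65)]
station [([717.4, 170.3, 61.5], 0.85), ([245.1, -340.1, -1.2], 0.68)]
flux_jar [([708.2, -147.1, 61.5], 0.65)]
pliers [([244.0, -339.3, -3.1], 0.54)]
bench_block [([309.4, 406.7, 2.7], 0.77), ([720.4, 170.8, 60.1], 0.74), ([708.4, -148.5, 58.9], 0.44)]
spool [([609.1, 386.5, -0.4], 0.8)]
{'t': np.float64(1.2), 'joints': array([ 1.201,  0.468, -0.012,  1.603,  0.006,  1.071, -0.056]), 'joint_velocities': array([-0.001,  0.001,  0.002,  0.001,  0.001,  0.001, -0.001]), 'joint_torque': array([-0.0000e+00, -5.2043e+01, -1.3000e-02, -2.4406e+01, -5.7000e-02,
        1.1000e-02,  0.0000e+00]), 'tcp_pos': array([ 208.613, -615.609,  214.58 ]), 'tcp_rot': array([ 3.1  ,  0.511, -0.   ]), 'contact_force': array([-0.138, -0.55 ,  0.152]), 'wrist_torque': array([-0.04 ,  0.   ,  0.042]), 'grip_force': np.float64(0.0), 'grip_width': np.float64(1.002)}
```

View pics/top0.png

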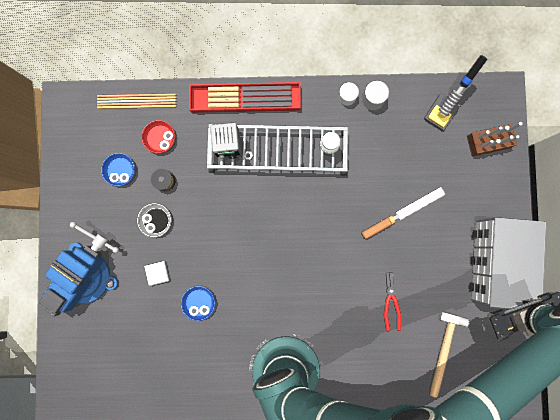

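View pics/scene0.png

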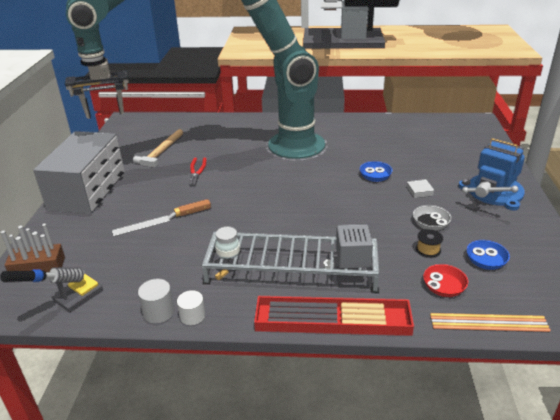

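The steel dish is at top px (154,220), which is (485,414) in the world. The scraper handle is at (380,227) with its tip at (443,190), and the nut is at (249,155), close to the station. The dishes at (119,170), (199,303) and (158,137) are look-alikes. Next I'll get the shelf yaw and check IK.

Run:
```python
from h import *
viewer.read_camera('top')
m=viewer.silhouettes('shelf','top')[0]['mask']
cs=np.where(m.any(0))[0]; print('cols',cs.min(),cs.max())
lo=np.array([np.where(m[:,c])[0].max() for c in cs[8:-8]])
p=np.polyfit(cs[8:-8],lo,1)
r=np.abs(np.polyval(p,cs[8:-8])-lo)<1.5;p=np.polyfit(cs[8:-8][r],lo[r],1)
a=pix2w('top',215,np.polyval(p,215)+.5,50);b=pix2w('top',340,np.polyval(p,340)+.5,50);print('front',a,b,'yaw deg',np.degrees(np.arctan2(-(a-b)[0],(a-b)[1])))
ms=viewer.silhouettes('scraper','top')
for q in ms[:2]:
    ys,xs=np.where(q['mask']);W=np.array([pix2w('top',u,v,5)[:2] for u,v in zip(xs,ys)]);vv=np.linalg.svd(W-W.mean(0),full_matrices=False)[2][0]
    s=(W-W.mean(0))@vv;print(q['confidence'],W.mean(0),np.degrees(np.arctan2(vv[1],vv[0])),W.mean(0)+vv*s.min(),W.mean(0)+vv*s.max())
S=np.array([632,20.]);
for off in(90,-90):
  for nm,x,y,th in(('grasp',443,-297,-61.3),('pre',520,-110,50),('sw',567,-44,50),('end',440,0,75)):
    for z in (3,120):
      j=kin.ik([x,y,z],down(np.radians(th+off)));print(off,nm,z,None if j is None else np.round(j,2))
```

```text
cols 206 347
front [638.39291138 213.47387051  50.        ] [ 621.4043982  -181.50646753   50.        ] yaw deg -2.462832826529814
90 grasp 3 [ 0.84  0.63 -0.39  1.99  0.42  0.59  0.67]
90 grasp 120 [ 0.91  0.45 -0.47  1.94  0.27  0.81  0.79]
90 pre 3 [ 1.05  1.2  -1.34  1.96  1.3   1.23  1.62]
90 pre 120 [ 1.06  0.88 -1.33  1.92  0.95  1.17  1.81]
90 sw 3 [ 0.88  1.23 -1.34  1.87  1.3   1.26  1.54]
90 sw 120 [ 0.89  0.94 -1.33  1.83  0.99  1.23  1.69]
90 end 3 [ 0.91  1.11 -1.34  2.17  1.3   1.14  1.74]
90 end 120 [ 0.95  0.68 -1.31  2.12  0.82  0.99  2.07]
-90 grasp 3 [ 0.41  0.59  0.15  2.02 -0.16  0.54 -1.97]
-90 grasp 120 [ 0.43  0.39  0.12  1.97 -0.06  0.78 -2.06]
-90 pre 3 [ 0.42  0.62 -0.34  2.    0.37  0.58 -0.87]
-90 pre 120 [ 0.5   0.44 -0.44  1.95  0.25  0.81 -0.78]
-90 sw 3 [ 0.28  0.66 -0.34  1.91  0.36  0.63 -0.98]
-90 sw 120 [ 0.39  0.5  -0.47  1.86  0.3   0.85 -0.93]
-90 end 3 [ 0.28  0.54 -0.42  2.21  0.47  0.48 -0.77]
-90 end 120 [ 0.52  0.34 -0.68  2.14  0.32  0.75 -0.63]
```

```bash
cat >> h.py <<'E'
def sc(th): return down(np.radians(th-90))
E
python3 - <<'E'
from h import *
r=sc(-61)
robot.movep([443,-297,120],r)
robot.servo_line([443,-297,3],feed=120)
print(grip(0,50)); o=robot.observe();print(o['grip_width']*92,o['grip_force'],o['tcp_pos'],o['contact_force'])
robot.servo_line([443,-297,190],feed=150)
robot.movep([426,-201,190],sc(45))
robot.servo_line([426,-201,30],feed=150)
snap('top','a.png');print(pin('scraper','top'),pin('scraper_tip','top'),pin('nut','top'))
snap('scene','b.png');print(pin('scraper','scene'),pin('scraper_tip','scene'),pin('nut','scene'))
o=robot.observe();print(o['t'],o['grip_width']*92,o['tcp_pos'],o['wrist_torque'])
E
python3 -c "
import cv2,numpy as np
a=cv2.imread('pics/a.png')[90:290,180:450];b=cv2.imread('pics/b.png')[140:340,90:360]
cv2.imwrite('pics/ab.png',cv2.resize(np.vstack([a,b]),None,fx=1.5,fy=1.5))"
```

```text
False
25.810724629488202 49.99521553516388 [ 443.0531329  -296.97040315    2.99872086] [ 0.03390583 -0.02689064 -0.04983465]
[([424.7, -201.7, 28.8], 0.95)] [([603.3, -20.2, 28.9], 0.81)] [([688.8, 111.0, -0.7], 0.43)]
[([424.1, -203.5, 28.1], 0.57)] [([601.9, -19.9, 31.3], 0.69)] [([689.2, 110.9, 0.2], 0.52)]
9.65 25.749682478781896 [ 426.12370928 -201.09035367   30.25952852] [-0.15535684  0.04820727  0.00956866]
```

View pics/ab.png

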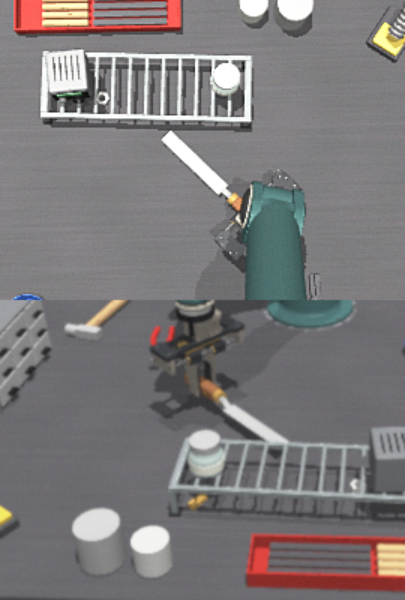

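The nut shows through the bars and the scraper hangs level in line with the tool (tip z 30). Now I'll insert it behind the nut and sweep.

```bash
python3 - <<'E'
from h import *
robot.servo_line([426,-207,5],feed=120)
f=lambda s:print(s,np.round(robot.observe()['contact_force'],1),robot.observe()['tcp_pos'].round(),robot.observe()['t'])
f('low')
robot.servo_line([567,-66,5],feed=90); f('in')
snap('top','c.png')
ok=True
for i in range(1,8):
    robot.servo_line([567-6*i,-66,5],feed=14,rotation=sc(45+5*i)); f(i)
    if np.linalg.norm(robot.observe()['contact_force'])>15: ok=False;break
if ok: robot.servo_line([480,-66,5],feed=60)
f('out')
snap('top','d.png');print(pin('nut','top'))
E
python3 -c "
import cv2,numpy as np
a=cv2.imread('pics/c.png')[90:290,180:450];b=cv2.imread('pics/d.png')[90:290,180:450]
cv2.imwrite('pics/cd.png',cv2.resize(np.vstack([a,b]),None,fx=1.5,fy=1.5))"
```

```text
low [ 0.6  0.4 -1.4] [ 426. -207.    5.] 10.0167
in [ 0.4  1.2 -1.4] [567. -66.   5.] 12.3833
1 [-0.8 -0.6 -0.9] [561. -66.   5.] 13.0083
2 [ 0.2 -0.4 -1.4] [555. -66.   5.] 13.5833
3 [-0.3  0.6 -1.2] [549. -66.   5.] 14.1583
4 [-0.4  0.2 -0.6] [543. -66.   5.] 14.7333
5 [ 1.   0.7 -0.1] [537. -66.   5.] 15.3083
6 [-0.2  0.6 -1.2] [531. -66.   5.] 15.8833
7 [ 0.4 -0.  -2.1] [525. -66.   5.] 16.4583
out [-0.5 -0.1 -2.4] [480. -66.   5.] 17.3583
[([488.3, 156.3, -0.4], 0.41)]
```

View pics/cd.png

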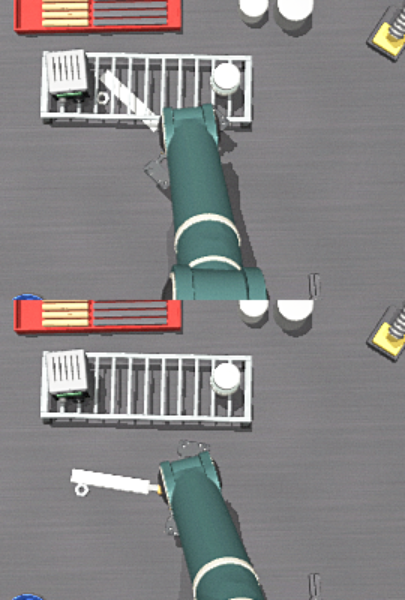

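The top half shows the blade in behind the nut. The bottom half shows the nut swept onto the open bench at crop (81,490), about (488,156), and sitting against the blade. Now I'll lay the scraper down and look at the nut.

```bash
python3 - <<'E'
from h import *
robot.servo_line([500,-72,5],feed=60)
robot.servo_line([500,-72,25],feed=80)
robot.servo_line([445,-230,25],feed=150)
robot.servo_line([445,-230,3.2],feed=40)
grip(1.0); 
robot.servo_line([445,-230,130],feed=150)
robot.movep([440,20,150],sc(80))
snap('top','e.png');print(pin('nut','top'),pin('scraper','top'),pin('scraper_tip','top'),pin('dish','top'))
m=viewer.silhouettes('nut','top')
for q in m:
    ys,xs=np.where(q['mask']);print(q['confidence'],len(xs),pix2w('top',xs.mean()+.5,ys.mean()+.5,9))
snap('scene','f.png');print(pin('nut','scene'),pin('scraper','scene'),pin('dish','scene'));print(robot.observe()['t'])
E
python3 -c "
import cv2,numpy as np
a=cv2.imread('pics/e.png');b=cv2.imread('pics/f.png')
z=cv2.resize(a[180:250,220:290],(420,420),interpolation=cv2.INTER_CUBIC);a=a[90:300,100:450]
cv2.imwrite('pics/ef.png',np.hstack([z,cv2.copyMakeBorder(a,0,210,0,0,cv2.BORDER_CONSTANT)]))"
```

```text
[([490.3, 158.7, -1.5], 0.38)] [([440.4, -230.1, -2.2], 0.96), ([240.7, -335.3, 1.1], 0.63)] [] [([482.7, 413.9, -1.2], 0.86), ([649.6, 531.8, 5.7], 0.74), ([212.9, 280.0, 0.5], 0.7), ([753.5, 401.3, -3.8], 0.62)]
[([492.0, 159.4, 1.1], 0.62)] [([440.7, -229.4, -1.9], 0.55)] [([216.0, 272.8, 2.2], 0.96), ([649.0, 531.2, -1.2], 0.66), ([484.1, 416.4, 1.9], 0.65)]
23.85
```

View pics/ef.png

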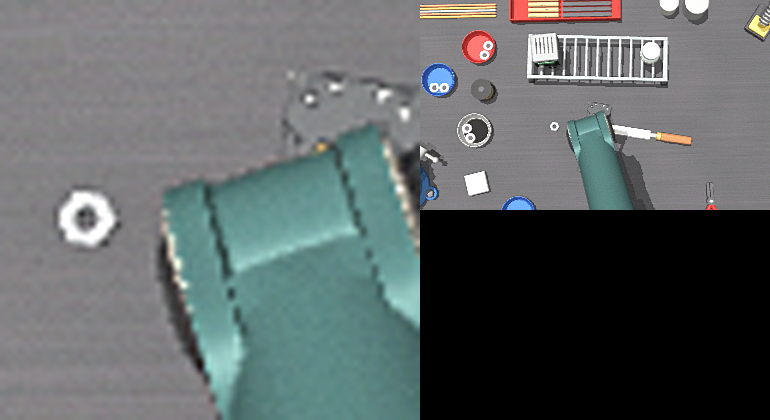

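```bash
python3 - <<'E'
from h import *
r=sc(80); N=[490.3,158.5]; D=[484,402.5]
robot.movep(N+[80],r)
robot.servo_line(N+[2],feed=80)
grip(0,20); o=robot.observe();print('w',o['grip_width']*92,o['grip_force'],o['contact_force'])
if 22<o['grip_width']*92<26.5:
    robot.servo_line(N+[90],feed=120)
    robot.servo_line(D+[90],feed=200)
    print(robot.observe()['grip_width']*92)
    snap('top','g0.png');print(pin('dish','top'))
    robot.servo_line(D+[13],feed=60)
    print(robot.observe()['contact_force'])
    grip(0.40)
    print(robot.observe()['grip_width']*92)
    robot.servo_line(D+[130],feed=100)
    robot.movep([440,150,220],r)
    snap('top','g.png');print(pin('nut','top'),pin('dish','top'))
    snap('scene','k.png');print(pin('nut','scene'),pin('dish','scene'))
print(robot.observe()['t'])
E
python3 -c "
import cv2,numpy as np
a=cv2.imread('pics/g.png');b=cv2.imread('pics/k.png')
z=lambda i:cv2.resize(i,(350,350),interpolation=cv2.INTER_CUBIC)
cv2.imwrite('pics/gk.png',np.hstack([z(a[185:255,120:190]),z(b[180:250,400:470])]))"
```

```text
w 23.786253917976513 19.9999847979052 [-0.09076274  0.7703684  -0.11449016]
23.70194162409163
[([650.2, 534.2, 7.0], 0.77), ([756.5, 401.8, -3.4], 0.77), ([480.9, 412.5, 0.8], 0.51), ([216.5, 279.5, -1.0], 0.44)]
[ 0.89355428 -0.04440425 -0.27868435]
36.958624313126585
[([482.1, 406.3, 3.8], 0.62)] [([213.8, 277.9, 1.8], 0.93), ([482.3, 410.4, 2.2], 0.81), ([756.3, 404.0, -2.6], 0.75), ([650.4, 532.9, 4.3], 0.61), ([311.7, 411.3, 1.4], 0.4)]
[([487.6, 405.3, 4.0], 0.51)] [([752.3, 399.6, 0.8], 0.87), ([648.8, 530.0, 2.9], 0.86), ([484.6, 419.0, 1.3], 0.71), ([219.3, 271.9, 1.9], 0.66), ([609.7, 389.1, 0.2], 0.64)]
33.55
```

View pics/gk.png

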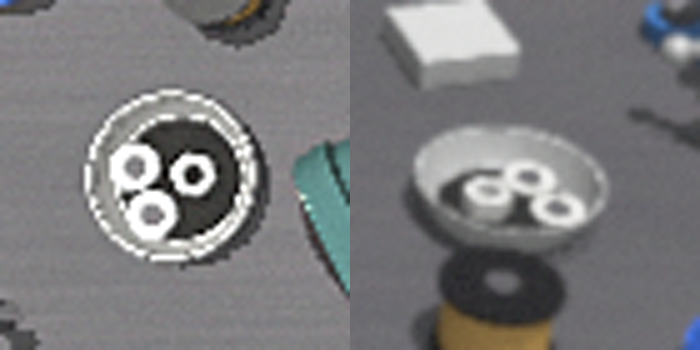

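View pics/g.png

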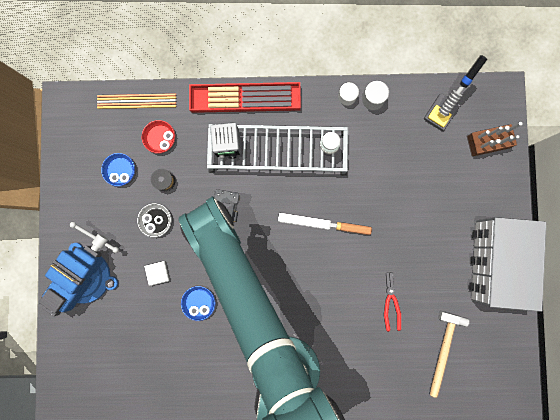

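The nut is on the dish floor at top px (158,220), the scraper lies flat in the open from (278,217) to (370,230), and everything else is in place.

```bash
python3 -c "
from h import *
print(robot.job_done())"
```

```text
the job is handed in; nothing more can be done
None
```

The job is handed in: I swept the nut out from under the shelf, laid the scraper flat on the open bench and put the nut in the steel dish. The shelf was not knocked, nothing else appears to have moved, and it took about 34 s of the 72 s allowed.

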